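Slide a box of glass slides onto the balance and zero it

TASK

Draw the blue slide box off the loading deck onto the balance, until it lies flat in the steel pan and no longer rests on the deck: it is too wide to grip, so press lightly on its top and pull it towards the front of the balance. Let go of it, and only then push the green zero key all the way down and release it. The slides inside are glass, so do not knock the box or tip it up; press too hard and the deck or pan gives way under it, which must not happen, and leave everything else on the bench where it is.

Things in the scene. Friction and masses are not known exactly. Their poses are not given: they have to be found in the camera images.
- balance: Weighing station, fixed to the bench: grey balance housing 190 x 220 x 50 mm high with a steel pan on it and a white loading deck behind the pan. Origin on the bench top, straight under the centre of the pan. Its +x points from the front (display, green key; the robot's side) to the loading deck, +y to the left, z up. The box is drawn along -x of this frame.
- pan: Steel pan on the balance. Origin at the centre of its floor (56 mm above the bench), axes as the balance. Inside 114 mm long (x -57 to +57) and 105 mm wide; lips 10 mm high, 6 mm thick at the front (-x, the end stop) and both sides; open at the back, where the deck begins at x = +57. It has the same overload spring as the deck.
- deck: White loading deck behind the pan. Origin mid front edge, on its top, 4 mm above the pan floor, axes as the balance; x 0 to 128 mm, 105 mm wide, side lips 6 mm, fence 18 mm high at x = 128. The box drops the 4 mm step front end first, its back end once within 4 mm of the pan's front lip. Overload spring: firm up to 11 N (box plus press), then sinks up to 8 mm; 2 mm is too far.
- slide_box: Blue box of slides, 110 (x) x 100 (y) mm, 0.25-0.45 kg. Origin: centre of its underside. Its tight push-on lid (black rubber pad on top) stands higher or lower by the fill: top 18 to 28 mm above the underside, unknown: feel for it slowly. Yaw within 2 degrees of the balance's. Friction below 0.2, pad 0.6 or more: 3 to 6 N of press draws it, less slips. Knocks over 40 N break it.
- zero_key_base: Black round housing of the green zero key, on top of the balance in front of the pan (95 mm in front of its centre, 48 mm to its left); 40 mm across, 12 mm high, origin at the centre of its underside, 50 mm above the bench.
- zero_key_top (a point): Centre of the top face of the green zero key, 24 mm across, spring-loaded; it moves straight down 6 mm and springs back; fully down takes 5 N, the stop below is rigid.
- zero_key (a joint): Travel of the zero key in m: 0 released, 0.006 fully down.
- cal_weight: Brass calibration weight, 28 mm across, 36 mm high, standing on the balance housing to the right of the pan. Leave it. Origin under its centre.
- jar: White reagent jar with a green cap, 68 mm across, 130 mm high. Leave it. Origin under its centre.
- amber_bottle: Amber bottle with a blue cap, 68 mm across, 160 mm high. Leave it. Origin under its centre.
- beaker: Glass beaker, 68 mm across, 90 mm high. Leave it. Origin under its centre.
- spatula: Spatula with orange handle, 200 mm long, lying on the bench along its x. Leave it.
- grey_box: Another slide box, grey, of the same size as the blue one, lying on the bench. Leave it. Origin under its centre.
- weigh_dish: Flat aluminium dish, 90 mm across, 14 mm high. Leave it. Origin under its centre.

How it is judged:
By the outcome, as a careful person would: the job done as asked, in the order asked, and still so for the second after the job is handed in, with the robot touching nothing.
It also fails if it takes over 61 s, if anything falls off the work surface, if the arm or the gripper's body presses on something with over 40 N, if the wrist force passes 120 N, or if a joint passes its speed limit or range.

ROBOT

A 7-joint arm with a two-finger parallel gripper is mounted at the origin on the work surface. World frame = base frame: x ahead of the robot, y to its left, z up, the work surface at z = 0. Lengths are in m, angles in rad, forces in N, time in s.
With the tool pointing down it reaches from about 0.425 to 0.875 m from the base axis. Payload 4.7 kg.
Tool frame: the origin (TCP) lies at the very end of the fingers, on their centre line; the grasp point (between the pads) lies 19 mm behind it; z points along the fingers, y is the direction in which the jaws open and shut (so a half turn about z gives the same grasp; the last joint's range is limited). The gripper opens to 87 mm and grips with 3 to 60 N. Pads are 19 mm wide; open, the fingers measure 117 mm over their backs; the gripper's body (75 mm by 190 mm) begins 51 mm behind the grasp point.
Start: joints at [1.166, 0.321, -0.07, 1.45, 0.023, 1.371, -0.057], TCP at [0.264, -0.594, 0.223] pointing down, gripper open.
Joint ranges: [-2.86, 2.86], [-0.3, 2.09], [-1.38, 1.24], [0.06, 2.45], [-1.56, 4.7], [0.09, 2.05], [-2.69, 2.69]. Speed limits (rad/s): [2.57, 2.57, 3.14, 3.14, 3.14, 3.14, 3.14].

INTERFACE

Orientations are given as a rotation vector (axis times angle).
In Python, from bench import * gives the robot as it stands.
- The arm moves only by the shell command python3 -m jog 'ROWS' [OPENING] [FORCE]. ROWS is JSON, a list of rows, each a list of 4 numbers: the shift along the world's x, y, z in mm, then the turn about the world's z in rad. In form: [[x, y, z, twist], ...]. A call has exactly 8 rows; each row is the pose to reach, as a shift and turn from the pose commanded when the call began; what a row does not reach only later rows make up. A row lasts 1/8 s, in which the tool goes at most 62.5 mm and 10.7 degrees, less where a joint would pass 70% of its speed; a pose out of reach is approached as far as the arm can. A call with a gripper value outside its range is refused whole. OPENING is the opening, from -1 (shut) to 1 (fully open), set as the call begins (- or left out, the last holds). The fingers move at their own pace and stop on an object; FORCE is the grip in N (left out, the last holds). Time passes only in rows, so rows that repeat a pose let the fingers close, or fill a call up. It gives the time, the measured TCP pose, the force and the opening at its end, in the units of the state.
- get_state(): the state, without advancing time (a new reading comes with each control period).
- get_image(name): name is "scene" or "side" or "wrist"; returns a dict with "image" (384x512x3 uint8, red, green, blue), "fx", "fy", "cx", "cy" (pixels), "position" and "rotation" of the camera in the world; the wrist camera has in their place "tool_from_camera" (4x4, takes a point from camera to tool coordinates, whose origin is the TCP and whose axes are the flange's). Camera axes: x right, y down, z forward; pixel columns grow to the right and rows downward; lengths in m; the calibration is good to about 2 mm. A picture is of the moment at which its call begins: read the wrist's pose just before it. There is no depth.
- close_job(): hands the job in, once; it reports no verdict.
The state is a dict: "time": time; "joint_positions": joint angles; "qd": joint speeds; "joint_torque": joint torques, N m; "position": TCP position; "tool_rot": TCP orientation; "ft_force": force on the tool from outside, world axes, zero at the start; "torque": the same for the moment, N m; "grip_width": opening from 0.0 (shut) to 1.0 (fully open).
Only numpy, scipy, OpenCV 4.12 (cv2) and the standard library are available. Lean on these libraries where they do the work, as an engineer would, in place of code of your own. Each camera call takes 0.05 s, during which the arm holds its last target. There are 200 camera calls.

## Working session

There is one attempt and no reset: what is moved stays moved. The work goes in short steps, Python scripts to look and compute and a shell command to move; the robot and the scene stay as the last step left them, time stands still between calls to the robot, and variables do not carry over. Pictures are saved under pics/ and viewed, about 8 in all and at most 12, crops included, and the job is handed in when it is done.

```bash
mkdir -p pics; ls
python3 - <<'E'
from bench import *
import cv2,numpy as np
s=get_state(); print({k:np.round(v,4).tolist() for k,v in s.items()})
ims=[]
for n in("scene","side"):
    d=get_image(n); cv2.imwrite(f"pics/{n}0.png",cv2.cvtColor(d["image"],cv2.COLOR_RGB2BGR))
    print(n,d["fx"],d["fy"],d["cx"],d["cy"],np.round(d["position"],4).tolist(),np.round(d["rotation"],4).tolist())
d=get_image("wrist");print(d["fx"],np.round(d["tool_from_camera"],4).tolist())
E
```

```text
pics
{'time': 0.0, 'joint_positions': [1.1661, 0.3218, -0.0701, 1.4517, 0.0226, 1.3708, -0.0569], 'qd': [-0.0003, -0.0011, 0.0003, -0.0004, 0.0009, 0.0008, -0.001], 'joint_torque': [0.0003, -49.1286, -0.4042, -31.253, -0.0641, 0.0435, 0.0002], 'position': [0.264, -0.5934, 0.2215], 'tool_rot': [-3.0712, -0.6527, 0.0008], 'ft_force': [0.3486, 0.3905, 0.135], 'torque': [-0.0013, -0.0138, -0.0146], 'grip_width': 0.998}
scene 375.94968526997064 375.94968526997064 257.1432021069892 191.56540738896584 [0.9378, -0.5059, 0.9466] [-2.3412, -0.9112, 0.3101]
side 399.76229814048463 399.76229814048463 257.3932184211448 192.24756919614373 [-0.2336, 0.7365, 0.8319] [-0.9704, 2.3352, -1.1869]
285.32230732082303 [[-0.0003, -0.9642, -0.2651, 0.072], [1.0, -0.0001, -0.0006, -0.0003], [0.0006, -0.2651, 0.9642, -0.1612], [0.0, 0.0, 0.0, 1.0]]
```

View pics/scene0.png

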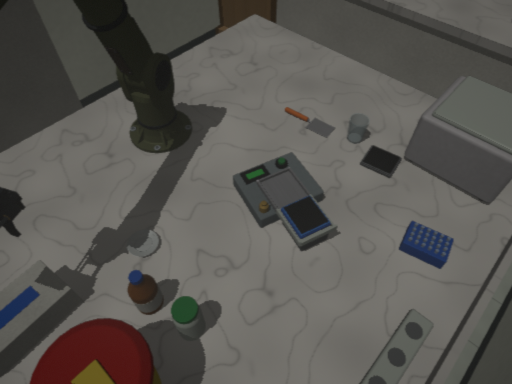

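View pics/side0.png

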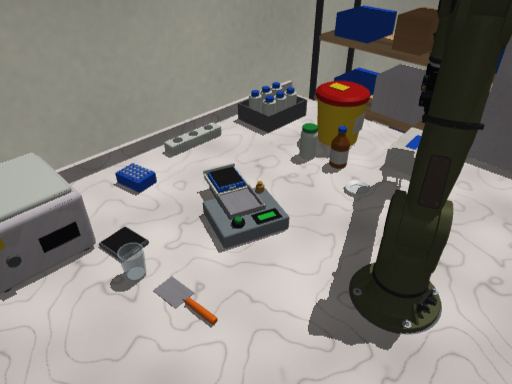

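Scene view: balance around (280,190), green key (282,161), display (256,173), weight (264,206), box pad (305,215). Side view: key (238,221), display (267,215), weight (260,187), pad (227,179). Next I'll triangulate these.

```bash
cat > h.py <<'E'
from bench import *
import cv2,numpy as np
from scipy.spatial.transform import Rotation as R
def cam(n):
    s=get_state(); d=get_image(n)
    if n=="wrist":
        T=np.eye(4);T[:3,:3]=R.from_rotvec(s["tool_rot"]).as_matrix();T[:3,3]=s["position"]
        T=T@np.array(d["tool_from_camera"]); d["Rm"],d["p"]=T[:3,:3],T[:3,3]
    else: d["Rm"],d["p"]=R.from_rotvec(d["rotation"]).as_matrix(),np.array(d["position"])
    return d
def ray(d,uv):
    v=d["Rm"]@[(uv[0]-d["cx"])/d["fx"],(uv[1]-d["cy"])/d["fy"],1]; return v/np.linalg.norm(v)
def onz(d,uv,z):
    v=ray(d,uv); return d["p"]+v*(z-d["p"][2])/v[2]
def tri(d1,a,d2,b):
    v,w=ray(d1,a),ray(d2,b); t=np.linalg.lstsq(np.c_[v,-w],d2["p"]-d1["p"],rcond=None)[0]
    P,Q=d1["p"]+t[0]*v,d2["p"]+t[1]*w; return (P+Q)/2,np.linalg.norm(P-Q)
def proj(d,P):
    q=d["Rm"].T@(np.array(P)-d["p"]); return q[:2]/q[2]*d["fx"]+[d["cx"],d["cy"]]
def blobs(d,lo,hi,roi,amin=8):
    h=cv2.cvtColor(d["image"],cv2.COLOR_RGB2HSV); m=cv2.inRange(h,np.array(lo),np.array(hi))
    x0,y0,x1,y1=roi; k=np.zeros_like(m);k[y0:y1,x0:x1]=255;m&=k
    n,l,s,c=cv2.connectedComponentsWithStats(m)
    return sorted([(int(s[i,4]),np.round(c[i],1).tolist(),s[i,:4].tolist(),l==i) for i in range(1,n) if s[i,4]>=amin],key=lambda t:-t[0])
E
python3 - <<'E'
from h import *
S,D=cam("scene"),cam("side")
rs,rd=(225,145,345,250),(195,155,295,250)
for nm,lo,hi in(("green",(45,90,20),(85,255,255)),("blue",(100,110,40),(130,255,255)),("brass",(8,90,60),(28,255,255)),("black",(0,0,0),(180,255,45))):
    a,b=blobs(S,lo,hi,rs),blobs(D,lo,hi,rd)
    for t in a[:3]:print(nm,"S",t[:3])
    for t in b[:3]:print(nm,"D",t[:3])
for n,d,r in(("s",S,rs),("d",D,rd)):
    c=d["image"][r[1]:r[3],r[0]:r[2],::-1]; cv2.imwrite(f"pics/{n}crop.png",cv2.resize(c,None,fx=6,fy=6,interpolation=2)[:600])
for a,b in(((282,161),(238,221)),((264,206),(260,187))):print(np.round(tri(S,a,D,b)[0],4))
E
```

```text
green S (107, [254.6, 173.5], [246, 169, 18, 11])
green S (33, [281.1, 160.5], [278, 158, 7, 6])
green D (119, [266.1, 215.2], [257, 210, 20, 11])
green D (56, [237.8, 219.6], [234, 216, 9, 8])
blue S (220, [303.1, 225.6], [281, 208, 49, 30])
blue D (216, [225.7, 183.8], [207, 172, 39, 21])
brass S (66, [263.0, 205.9], [260, 201, 8, 11])
brass D (74, [259.5, 186.8], [256, 181, 8, 12])
black S (855, [305.4, 214.5], [285, 197, 42, 36])
black S (184, [254.2, 174.1], [240, 165, 30, 19])
black S (109, [313.4, 242.4], [300, 235, 27, 15])
black D (389, [225.4, 176.3], [211, 167, 32, 20])
black D (152, [266.0, 216.2], [251, 209, 31, 15])
black D (82, [237.6, 223.7], [231, 218, 14, 10])
[0.4515 0.1372 0.063 ]
[ 0.5268 -0.0317  0.0641]
```

View pics/scrop.png

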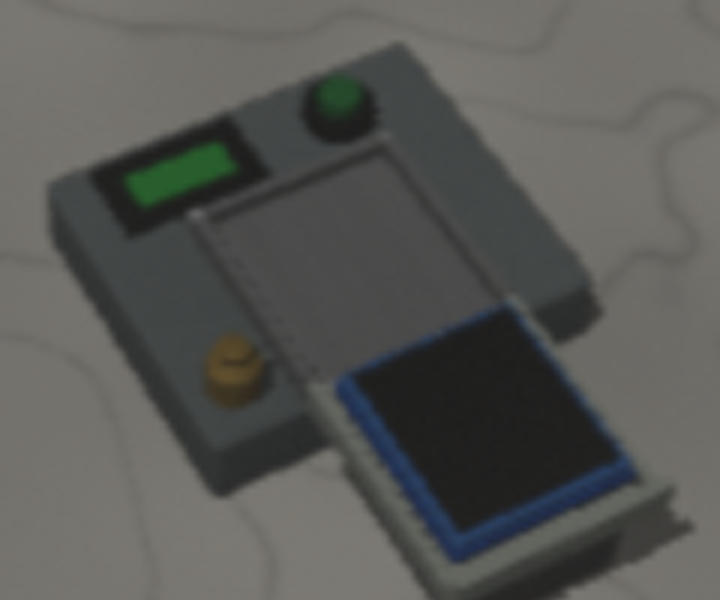

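View pics/dcrop.png

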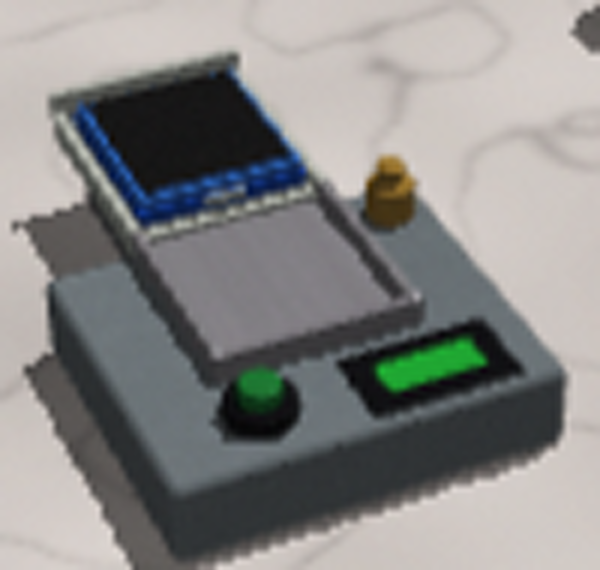

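Run:
```python
from h import *
S,D=cam("scene"),cam("side")
f=lambda a,o:(a[0]/6+o[0]-.4,a[1]/6+o[1]-.4)
pts=dict(padFR=((355,380),(285,158)),padFL=((510,310),(148,192)),padBL=((620,458),(92,105)),padBR=((462,535),(235,75)),
hFR=((50,185),(565,375)),hFL=((402,43),(178,495)),hBL=((590,285),(50,285)),
panFR=((195,213),(418,298)),panFL=((387,135),(212,362)),key=((339,93),(261,384)),deckFL=((515,300),(143,232)))
P={}
for k,(a,b) in pts.items():
    P[k],e=tri(S,f(a,(225,145)),D,f(b,(195,155))); print(k,np.round(P[k]*1e3,1),round(e*1e3,1))
# planes: housing 50mm
q={k:(onz(S,f(pts[k][0],(225,145)),.05)+onz(D,f(pts[k][1],(195,155)),.05))/2 for k in("hFR","hFL","hBL")}
ang=lambda v:np.degrees(np.arctan2(v[1],v[0]))
print("yaw",ang(q["hBL"]-q["hFL"]),ang(q["hFL"]-q["hFR"])-90, "pad",ang(P["padBL"]-P["padFL"]),ang(P["padBR"]-P["padFR"]),ang(P["padFL"]-P["padFR"])-90)
print("hcentre",(q["hFR"]+q["hBL"])/2,"pad",np.mean([P[k] for k in P if k[:3]=="pad"],0))
```

```text
padFR [579.7  -3.6  76.1] 0.3
padFL [607.7  75.   78.6] 4.2
padBL [696.6  41.6  78.4] 4.9
padBR [666.8 -39.4  75.9] 8.2
hFR [3.691e+02 3.000e-01 4.610e+01] 2.7
hFL [440.2 201.4  47.4] 4.1
hBL [615.7 138.4  44.8] 2.0
panFR [449.   25.8  65.9] 1.7
panFL [486.6 134.2  63.7] 0.5
key [451.9 134.1  70. ] 2.0
deckFL [599.1  89.6  64.2] 8.2
yaw -19.83272399426314 -19.425469069183464 pad -20.630329188211938 -22.30534932105002 -19.609845898793395
hcentre [0.49126438 0.06984535 0.05      ] pad [0.63772709 0.01838901 0.07729007]
```

```bash
python3 -m jog '[[20,32,0,-0.09],[50,81,0,-0.19],[80,130,0,-0.28],[110,179,0,-0.38],[140,228,0,-0.48],[170,277,0,-0.57],[200,326,0,-0.67],[230,375,0,-0.765]]' -1 10; python3 -m jog '[[30,49,0,0],[60,98,0,0],[90,147,0,0],[115,190,0,0],[135,224,-10,0],[144,237,-30,0],[144,237,-40,0],[144,237,-40,0]]'
python3 - <<'E'
from h import *
s=get_state();print(s["time"],s["position"],s["tool_rot"],s["ft_force"],R.from_rotvec(s["tool_rot"]).as_matrix()[:,0])
d=cam("wrist");cv2.imwrite("pics/w1.png",d["image"][...,::-1])
for nm,lo,hi in(("blue",(100,110,40),(130,255,255)),("green",(45,90,20),(85,255,255)),("black",(0,0,0),(180,255,45))):
    for t in blobs(d,lo,hi,(0,0,512,384),200)[:3]:print(nm,t[:3])
E
```

```text
time: 1.35
position: [0.4951, -0.2173, 0.2229]
tool_rot: [3.093, -0.546, 0.001]
ft_force: [0.5, -0.3, 0.5]
grip_width: 0.17
time: 2.35
position: [0.637, 0.0154, 0.1809]
tool_rot: [3.092, -0.545, -0.005]
ft_force: [-0.3, -0.6, 0.0]
grip_width: 0.001
2.35 [0.63700113 0.01538906 0.18089392] [ 3.09174302 -0.5450288  -0.00479258] [-0.32920655 -0.59089584  0.03462574] [ 0.93971583 -0.34194626 -0.0026295 ]
blue (1767, [21.6, 17.3], [0, 0, 60, 50])
blue (1660, [255.4, 159.7], [202, 134, 107, 93])
black (59158, [245.7, 300.1], [0, 141, 512, 243])
```

View pics/w1.png

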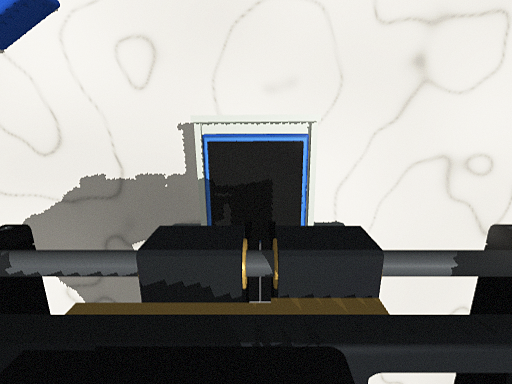

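Wrist view: the box back edge is at row 135 and its sides at columns 203 and 308. The sides look vertical, so yaw is aligned with the tool and the box is laterally centred under it.

```bash
python3 - <<'E'
from h import *
d=cam("wrist"); ex=np.array([.9405,-.3398,0]);ey=np.array([.3398,.9405,0]);O=np.array([.526,.058,0])
for z in(.078,.088):
  for uv in((203,135),(308,135),(203,215),(308,215)):
    p=onz(d,uv,z); print(z,uv,np.round(p*1e3,1),"pan xy",np.round([(p-O)@ex*1e3,(p-O)@ey*1e3],1))
s=get_state();p=np.array(s["position"])-O;print("tcp pan",p@ex*1e3,p@ey*1e3)
E
python3 -m jog '[[0,0,-25,0],[0,0,-50,0],[0,0,-65,0],[0,0,-72,0],[0,0,-75,0],[0,0,-77,0],[0,0,-79,0],[0,0,-81,0]]'
```

```text
0.078 (203, 135) [706.6  45.1  78. ] pan xy [174.2  49.2]
0.078 (308, 135) [673.8 -44.9  78. ] pan xy [173.9 -46.5]
0.078 (203, 215) [635.4  75.4  78. ] pan xy [97.  53.5]
0.078 (308, 215) [599.9 -21.7  78. ] pan xy [ 96.6 -49.8]
0.088 (203, 135) [706.5  43.1  88. ] pan xy [174.9  47.3]
0.088 (308, 135) [674.9 -43.5  88. ] pan xy [174.6 -44.9]
0.088 (203, 215) [638.   72.2  88. ] pan xy [100.5  51.4]
0.088 (308, 215) [603.9 -21.2  88. ] pan xy [100.2 -48. ]
tcp pan 119.76948087712132 -1.6654046348058378
time: 3.45
position: [0.6386, 0.0182, 0.1018]
tool_rot: [-3.095, 0.541, -0.001]
ft_force: [0.1, -0.5, -0.3]
grip_width: 0.005
```

```bash
python3 -m jog '[[0,0,-1.5,0],[0,0,-3,0],[0,0,-4.5,0],[0,0,-6,0],[0,0,-7.5,0],[0,0,-9,0],[0,0,-10,0],[0,0,-11,0]]'
```

```text
time: 4.45
position: [0.6383, 0.0182, 0.0905]
tool_rot: [3.095, -0.541, -0.0]
ft_force: [-0.2, -0.4, -0.2]
grip_width: 0.003
```

```bash
python3 -m jog '[[0,0,-0.5,0],[0,0,-1,0],[0,0,-1.5,0],[0,0,-2,0],[0,0,-2.5,0],[0,0,-3,0],[0,0,-3,0],[0,0,-3,0]]'
```

```text
time: 5.45
position: [0.6383, 0.0181, 0.0876]
tool_rot: [3.095, -0.541, -0.0]
ft_force: [-0.2, 0.4, -0.3]
grip_width: 0.006
```

```bash
python3 -m jog '[[0,0,-0.5,0],[0,0,-1,0],[0,0,-1.5,0],[0,0,-2,0],[0,0,-2.5,0],[0,0,-3,0],[0,0,-3,0],[0,0,-3,0]]'
```

```text
time: 6.45
position: [0.6383, 0.0181, 0.0846]
tool_rot: [3.095, -0.541, -0.0]
ft_force: [0.5, 0.5, -0.7]
grip_width: 0.008
```

```bash
python3 -m jog '[[0,0,-0.4,0],[0,0,-0.8,0],[0,0,-1.2,0],[0,0,-1.6,0],[0,0,-2,0],[0,0,-2,0],[0,0,-2,0],[0,0,-2,0]]'
```

```text
time: 7.45
position: [0.6383, 0.0181, 0.0826]
tool_rot: [3.095, -0.541, 0.0]
ft_force: [-0.1, -0.0, -0.1]
grip_width: 0.002
```

```bash
python3 -m jog '[[0,0,-0.4,0],[0,0,-0.8,0],[0,0,-1.2,0],[0,0,-1.6,0],[0,0,-2,0],[0,0,-2,0],[0,0,-2,0],[0,0,-2,0]]'
```

```text
time: 8.45
position: [0.6383, 0.0182, 0.0806]
tool_rot: [3.095, -0.541, -0.0]
ft_force: [-0.6, 0.5, 0.9]
grip_width: 0.007
```

```bash
python3 -m jog '[[0,0,-0.25,0],[0,0,-0.5,0],[0,0,-0.75,0],[0,0,-1,0],[0,0,-1,0],[0,0,-1,0],[0,0,-1,0],[0,0,-1,0]]'
```

```text
time: 9.45
position: [0.6388, 0.0182, 0.0806]
tool_rot: [-3.095, 0.541, -0.002]
ft_force: [-1.8, -0.5, 6.4]
grip_width: 0.006
```

```bash
python3 -m jog '[[0,0,0.3,0],[-1.4,0.5,0.3,0],[-2.8,1,0.3,0],[-4.7,1.7,0.3,0],[-6.6,2.4,0.3,0],[-8.5,3.1,0.3,0],[-9.4,3.4,0.3,0],[-9.4,3.4,0.3,0]]'; python3 -c "
from h import *
print(get_state()['ft_force'])
d=cam('side');print([t[:3] for t in blobs(d,(100,110,40),(130,255,255),(195,155,295,250))[:2]])"
```

```text
time: 10.45
position: [0.6297, 0.0215, 0.0806]
tool_rot: [-3.094, 0.541, -0.003]
ft_force: [1.1, -0.2, 6.5]
grip_width: 0.006
[ 1.13026679 -0.15286695  6.46104285]
[(197, [226.3, 185.8], [208, 174, 39, 20])]
```

```bash
python3 -m jog '[[-1.4,0.5,0.3,0],[-3.8,1.4,0.3,0],[-6.6,2.4,0.3,0],[-9.4,3.4,0.3,0],[-12.2,4.4,0.3,0],[-15,5.4,0.3,0],[-17.9,6.5,0.3,0],[-18.8,6.8,0.3,0]]'; python3 -c "
from h import *
print(get_state()['ft_force'])
d=cam('side');print([t[:3] for t in blobs(d,(100,110,40),(130,255,255),(195,155,295,250))[:2]])"
```

```text
time: 11.5
position: [0.6103, 0.0284, 0.0806]
tool_rot: [3.095, -0.541, 0.002]
ft_force: [1.0, -0.0, 4.8]
grip_width: 0.006
[ 1.04817907 -0.04999499  4.80478533]
[(211, [229.0, 189.1], [210, 177, 40, 21])]
```

```bash
python3 -m jog '[[-2,0.7,0,0],[-5,1.8,0,0],[-8,2.9,0,0],[-11,4,0,0],[-14,5.1,0,0],[-18,6.5,0,0],[-21.5,7.8,0,0],[-23.5,8.5,0,0]]'
```

```text
time: 12.55
position: [0.5868, 0.0369, 0.0806]
tool_rot: [-3.095, 0.541, -0.002]
ft_force: [1.0, -0.4, 5.1]
grip_width: 0.004
```

```bash
python3 -m jog '[[-1.4,0.5,0,0],[-2.8,1,0,0],[-4.2,1.5,0,0],[-5.6,2,0,0],[-7,2.5,0,0],[-8.5,3.1,0,0],[-9.4,3.4,0,0],[-9.4,3.4,0,0]]'; python3 -c "
from h import *
print(get_state()['ft_force'])
d=cam('side');print([t[:3] for t in blobs(d,(100,110,40),(130,255,255),(195,155,295,250))[:2]]);cv2.imwrite('pics/d2.png',cv2.resize(d['image'][145:245,185:305,::-1],None,fx=5,fy=5,interpolation=2))"
```

```text
time: 13.55
position: [0.5775, 0.0403, 0.0807]
tool_rot: [-3.095, 0.541, -0.001]
ft_force: [1.1, -0.1, 5.8]
grip_width: 0.005
[ 1.1197297  -0.10510787  5.768505  ]
[(219, [232.7, 195.1], [214, 181, 40, 23])]
```

View pics/d2.png

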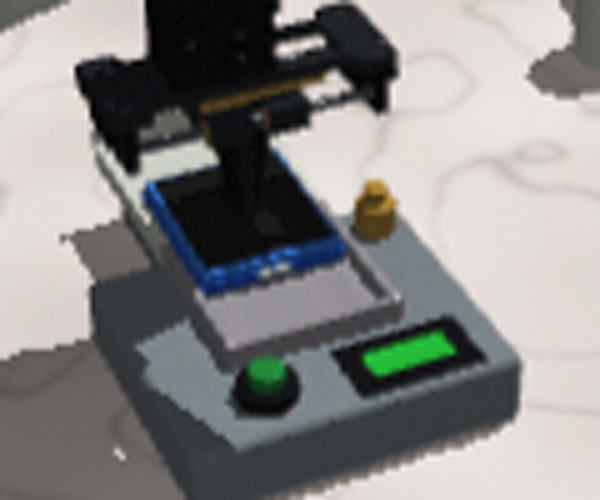

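Side crop: the box is straight, overhanging the pan and clear of the weight. It has been drawn about 65 mm so far.

```bash
python3 -m jog '[[-1.4,0.5,0,0],[-2.8,1,0,0],[-4.2,1.5,-0.1,0],[-5.6,2,-0.2,0],[-7,2.5,-0.3,0],[-8.5,3.1,-0.4,0],[-9.4,3.4,-0.5,0],[-9.4,3.4,-0.5,0]]'
```

```text
time: 14.6
position: [0.568, 0.0438, 0.08]
tool_rot: [-3.095, 0.541, -0.001]
ft_force: [0.6, -0.9, 5.6]
grip_width: 0.002
```

```bash
python3 -m jog '[[-1.9,0.7,-0.1,0],[-3.8,1.4,-0.2,0],[-5.6,2,-0.3,0],[-7.5,2.7,-0.4,0],[-9.4,3.4,-0.5,0],[-11.3,4.1,-0.6,0],[-13.2,4.8,-0.7,0],[-14.1,5.1,-0.7,0]]'
```

```text
time: 15.6
position: [0.554, 0.0488, 0.0794]
tool_rot: [-3.095, 0.541, -0.002]
ft_force: [1.5, -0.5, 5.4]
grip_width: 0.004
```

```bash
python3 -m jog '[[-1.9,0.7,0,0],[-3.8,1.4,-0.1,0],[-5.6,2,-0.1,0],[-7.5,2.7,-0.2,0],[-9.4,3.4,-0.2,0],[-11.3,4.1,-0.3,0],[-13.2,4.8,-0.4,0],[-14.1,5.1,-0.4,0]]'
```

```text
time: 16.6
position: [0.5399, 0.0539, 0.0789]
tool_rot: [-3.095, 0.541, -0.002]
ft_force: [1.2, -0.5, 6.1]
grip_width: 0.003
```

```bash
python3 -m jog '[[-1.4,0.5,0,0],[-2.8,1,0,0],[-4.2,1.5,-0.1,0],[-5.6,2,-0.1,0],[-7,2.5,-0.1,0],[-7.5,2.7,-0.1,0],[-7.5,2.7,-0.1,0],[-7.5,2.7,-0.1,0]]'; python3 -c "
from h import *
for n,r in (('side',(185,145,305,245)),('scene',(225,135,345,235))):
  d=cam(n);cv2.imwrite('pics/%s3.png'%n,cv2.resize(d['image'][r[1]:r[3],r[0]:r[2],::-1],None,fx=5,fy=5,interpolation=2))
a,b=[cv2.imread('pics/%s3.png'%n)for n in('side','scene')];cv2.imwrite('pics/c3.png',cv2.resize(np.vstack([a,b])if 0 else np.hstack([a,b]),(800,333)))"
```

```text
time: 17.6
position: [0.5323, 0.0566, 0.0787]
tool_rot: [3.095, -0.541, 0.001]
ft_force: [1.3, -0.3, 5.5]
grip_width: 0.005
```

View pics/c3.png

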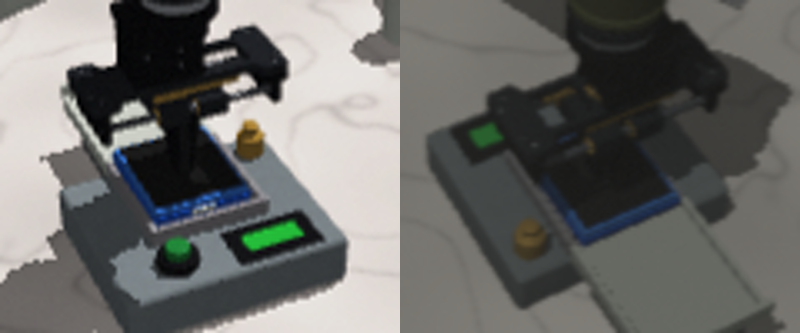

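The box's front end is near the pan front lip and its back end is still around the deck edge. I'll creep on.

```bash
python3 -m jog '[[-0.7,0.2,0,0],[-1.4,0.5,0,0],[-2.1,0.7,0,0],[-2.8,1,0,0],[-3.5,1.3,-0.1,0],[-4.2,1.5,-0.1,0],[-4.7,1.7,-0.1,0],[-4.7,1.7,-0.1,0]]'
```

```text
time: 18.7
position: [0.5259, 0.0583, 0.0773]
tool_rot: [3.094, -0.541, -0.005]
ft_force: [-0.2, 0.8, -0.6]
grip_width: 0.005
```

```bash
python3 -m jog '[[0,0,5,0],[0,0,20,0],[0,0,40,0],[-25,26,45,0],[-50,52,45,0],[-73,77,45,0],[-73,77,40,0],[-73,77,40,0]]'; python3 -c "
from h import *
s=get_state();print(s['position'],s['ft_force'])
S,D=cam('scene'),cam('side');W=cam('wrist')
ims=[]
for d,r in ((D,(185,145,305,245)),(S,(225,135,345,235))):
  ims.append(cv2.resize(d['image'][r[1]:r[3],r[0]:r[2],::-1],(400,333),interpolation=2))
ims.append(cv2.resize(W['image'][:,:,::-1],(356,267)))
c=np.zeros((600,800,3),np.uint8);c[:333,:400]=ims[0];c[:333,400:]=ims[1];c[333:,:356]=ims[2];cv2.imwrite('pics/c4.png',c)
g=[blobs(d,(45,90,20),(85,255,255),r)[:2] for d,r in((S,(225,135,345,235)),(D,(185,145,305,245)))]
print([[t[:3] for t in x] for x in g])"
```

```text
time: 19.7
position: [0.4549, 0.1347, 0.1188]
tool_rot: [3.094, -0.541, 0.001]
ft_force: [0.5, 0.9, -0.3]
grip_width: 0.007
[0.45485189 0.13468829 0.11878038] [ 0.46008225  0.93856551 -0.33701293]
[[(115, [254.7, 173.5], [246, 169, 19, 11]), (16, [281.4, 160.1], [279, 158, 6, 5])], [(118, [266.0, 215.2], [257, 211, 20, 10]), (53, [237.8, 219.9], [234, 216, 9, 8])]]
```

View pics/c4.png

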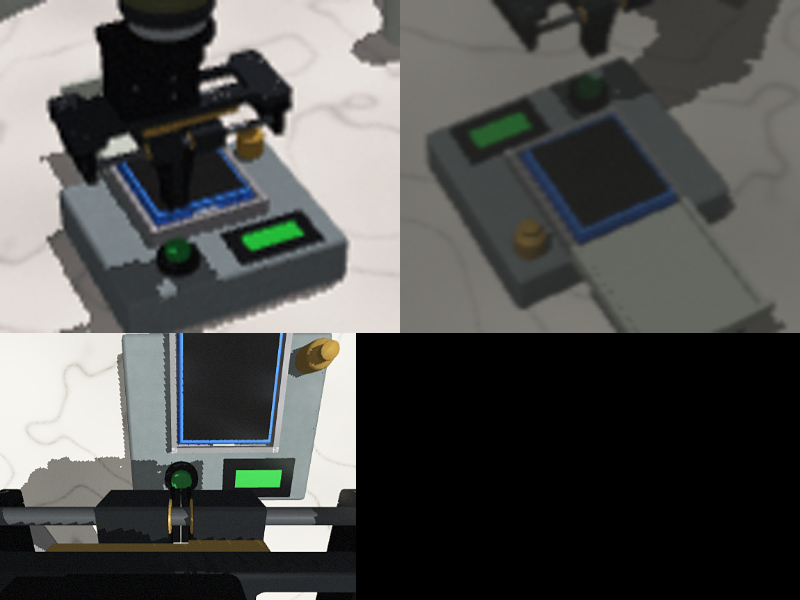

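The box lies in the pan and the deck behind it is empty. The wrist view shows the key at about (260,208), just ahead of the fingers. I'll compute the key's position from that view and check the box pose.

Run:
```python
from h import *
W,S=cam("wrist"),cam("scene")
b=blobs(W,(45,90,20),(85,255,255),(220,180,300,235))[:2];print([t[:3] for t in b])
ks=(281.4,160.5)
for z in(.068,.07):print(z,np.round(onz(W,b[0][1],z)*1e3,1),np.round(onz(S,ks,z)*1e3,1))
print(tri(S,ks,W,b[0][1]),get_state()["position"])
ex=np.array([.9405,-.3398,0]);ey=np.array([.3398,.9405,0]);O=np.array([.526,.058,0])
f=lambda u:(225+(u[0]-400)*.3-.35,135+u[1]*.3-.35); g=lambda u:(u[0]*512/356,(u[1]-333)*512/356)
for n,a in dict(deckedgeR=(583,243),boxFR=(521,150),boxFL=(612,113),boxBL=(678,188),boxBR=(585,236)).items():
    p=onz(S,f(a),.06 if 'd' in n else .074)-O;print(n,np.round([p@ex*1e3,p@ey*1e3],1))
for n,a in dict(FL=(178,445),FR=(272,443)).items():
    p=onz(W,g(a),.074)-O;print("W",n,np.round([p@ex*1e3,p@ey*1e3],1))
```

```text
[(696, [260.5, 210.7], [246, 196, 31, 32])]
0.068 [455.  133.9  68. ] [453.2 135.7  68. ]
0.07 [455.6 133.6  70. ] [454.3 134.3  70. ]
(array([0.45557823, 0.133325  , 0.07141611]), np.float64(0.00096830069234312)) [0.45494371 0.13464773 0.11848666]
deckedgeR [ 55.2 -43.5]
boxFR [-51.4 -47.7]
boxFL [-51.6  47.4]
boxBL [50.8 54.5]
boxBR [ 57.9 -43.8]
W FL [-52.6  50.5]
W FR [-50.7 -47.3]
```

The box's drop is confirmed: the press force vanished with the TCP 1.4 mm below the previous contact height. The key is at (455.4,133.6), almost straight under the TCP, so I'll go down.

```bash
python3 -m jog '[[0.5,-0.8,-15,0],[0.5,-0.8,-28,0],[0.5,-0.8,-36,0],[0.5,-0.8,-40,0],[0.5,-0.8,-42,0],[0.5,-0.8,-44,0],[0.5,-0.8,-45,0],[0.5,-0.8,-45,0]]'
```

```text
time: 20.95
position: [0.455, 0.1345, 0.0735]
tool_rot: [3.095, -0.541, 0.0]
ft_force: [0.2, -0.8, 0.5]
grip_width: 0.007
```

```bash
python3 -m jog '[[0,0,-0.5,0],[0,0,-1,0],[0,0,-1.5,0],[0,0,-2,0],[0,0,-2.5,0],[0,0,-3,0],[0,0,-3.5,0],[0,0,-4,0]]'
```

```text
time: 21.95
position: [0.455, 0.1344, 0.0695]
tool_rot: [3.095, -0.541, 0.0]
ft_force: [-0.4, -0.4, 2.8]
grip_width: 0.003
```

```bash
python3 -m jog '[[0,0,-0.5,0],[0,0,-1,0],[0,0,-1.5,0],[0,0,-2,0],[0,0,-2.5,0],[0,0,-3,0],[0,0,-3.5,0],[0,0,-3.5,0]]'
```

```text
time: 22.95
position: [0.455, 0.1344, 0.0664]
tool_rot: [3.094, -0.541, 0.0]
ft_force: [-1.0, -0.6, 7.2]
grip_width: 0.012
```

```bash
python3 -m jog '[[0,0,-0.3,0],[0,0,-0.6,0],[0,0,-0.9,0],[0,0,-1.2,0],[0,0,-1.2,0],[0,0,-1.2,0],[0,0,-1.2,0],[0,0,-1.2,0]]'
```

```text
time: 23.95
position: [0.4551, 0.1345, 0.0662]
tool_rot: [3.094, -0.541, 0.0]
ft_force: [-5.3, -1.7, 17.4]
grip_width: 0.005
```

Rigid stop reached: the force rose to 17 N with no further travel. Now I'll release, retreat and check.

```bash
python3 -m jog '[[0,0,2,0],[0,0,6,0],[0,0,12,0],[0,0,30,0],[0,0,60,0],[0,0,90,0],[-20,40,120,0],[-20,60,120,0]]'; python3 -m jog '[[0,50,0,0],[0,100,0,0],[0,150,0,0],[0,190,0,0],[0,210,0,0],[0,210,0,0],[0,210,0,0],[0,210,0,0]]'; python3 -c "
from h import *
s=get_state();print(s['position'],s['ft_force'])
S,D=cam('scene'),cam('side');c=np.zeros((600,800,3),np.uint8)
c[:333,:400]=cv2.resize(D['image'][145:245,185:305,::-1],(400,333),interpolation=2);c[:333,400:]=cv2.resize(S['image'][135:235,225:345,::-1],(400,333),interpolation=2)
c[333:,:356]=cv2.resize(S['image'][:,:,::-1],(356,267));c[333:,400:756]=cv2.resize(D['image'][:,:,::-1],(356,267));cv2.imwrite('pics/c5.png',c)
print([[t[:3] for t in blobs(d,(45,90,20),(85,255,255),r)[:2]] for d,r in((S,(225,135,345,235)),(D,(185,145,305,245)))])"
```

```text
time: 24.95
position: [0.4349, 0.1971, 0.1871]
tool_rot: [-3.093, 0.537, -0.006]
ft_force: [-0.0, -0.8, -0.6]
grip_width: 0.007
time: 25.95
position: [0.4335, 0.4057, 0.1841]
tool_rot: [3.094, -0.536, -0.001]
ft_force: [-0.1, 0.4, -0.5]
grip_width: 0.003
[0.43354722 0.40567021 0.18408418] [-0.10448955  0.37313882 -0.51639312]
[[(109, [254.7, 173.5], [246, 169, 19, 11]), (34, [281.0, 160.4], [278, 158, 7, 6])], [(117, [266.1, 215.2], [257, 211, 20, 10]), (55, [237.8, 219.7], [234, 216, 9, 8])]]
```

View pics/c5.png

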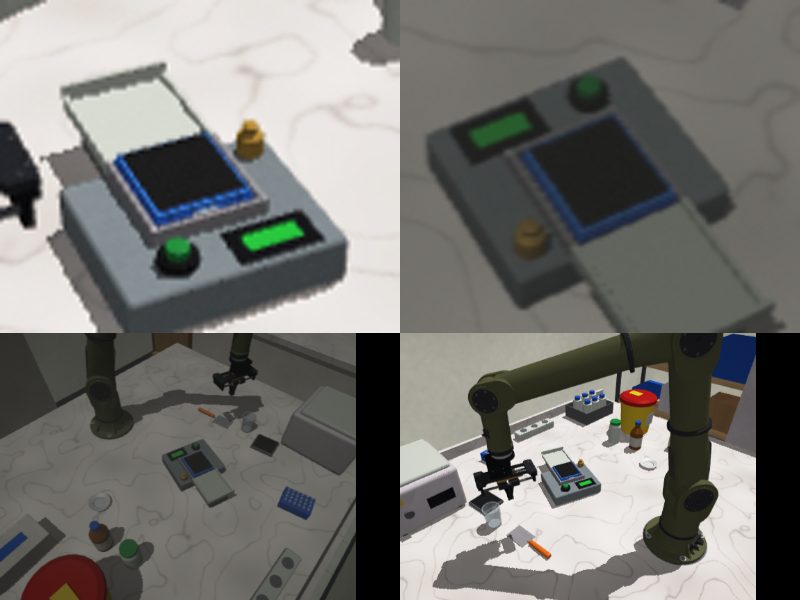

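The box is in the pan, the key is back up and everything else is where it was. One last numeric check on how flat the box lies, then I'll hand in.

Run:
```python
from h import *
S,D=cam("scene"),cam("side")
f=lambda u:(225+(u[0]-400)*.3-.35,135+u[1]*.3-.35); g=lambda u:(185+u[0]*.3-.35,145+u[1]*.3-.35)
for n,a,b in(("FR",(531,153),(247,187)),("FL",(608,119),(160,209)),("BL",(668,186),(122,158)),("BR",(587,228),(207,139))):
    p,e=tri(S,f(a),D,g(b));print(n,np.round(p*1e3,1),round(e*1e3,1))
close_job()
```

```text
FR [468.3  32.9  73.2] 4.7
FL [496.8 112.3  74.9] 2.3
BL [583.8  86.3  74.7] 2.6
BR [556.5   3.8  69.9] 9.1
the job is handed in; nothing more can be done
```

I drew the blue slide box off the deck into the steel pan, let go, then pushed the green key down to its stop and released it. The job is handed in, and the robot's clock read about 26 s.

- **Box:** I pressed it with shut fingers at 5 to 6.5 N. At the end of the draw the press force fell to zero with the fingertips 1.4 mm below the last contact height, so the back end dropped off the deck. The final pictures show it flat between the pan lips with the deck empty.
- **Key:** It hit its rigid stop at 17 N with no further travel, and the pictures show it back up.
- **Everything else:** The calibration weight and the other items look unmoved, and the arm is clear of everything.

**Weaker check:** The corner heights of the box top came out at 70 to 75 mm, against about 77 mm expected from touch. They were read by eye from coarse crops. The outlier, 70 mm at the back-right corner, had a 9 mm mismatch between the two views. They agree that the box is down in the pan, but they don't prove it is flat to the millimetre.

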